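# Clock two D-bored drum plates onto the tube rotator

### The arm

A 6-joint arm with a two-finger parallel gripper is mounted at the origin on the work surface. World frame = base frame: x ahead of the robot, y to its left, z up, the work surface at z = 0. Lengths are in mm, angles in rad, forces in N, time in s.
With the tool pointing down it reaches from about 400 to 825 mm from the base axis. Payload 7 kg.
Tool frame: the origin (TCP) lies at the very end of the fingers, on their centre line; the grasp point (between the pads) lies 19 mm behind it; z points along the fingers, y is the line along which they close (so a half turn about z gives the same grasp; the last joint's range is limited). The gripper opens to 88 mm and grips with 3 to 60 N. Pads are 19 mm wide; open, the fingers measure 130 mm over their backs; the gripper's body (78 mm by 193 mm) begins 47 mm behind the grasp point.
Start: joints at [-0.905, 0.359, 0.012, 0, -1.224, -0.288], TCP at [248.964, -627.385, 226.561] pointing down, gripper open.
Joint ranges: [-3.07, 3.07], [-1.43, 2.12], [-1.02, 1.25], [-3.03, 1.67], [-3.05, -0], [-3.03, 3.03]. Speed limits (rad/s): [2.39, 2.39, 3.01, 3.14, 3.14, 3.14].

### API

Orientations are given as [roll, pitch, yaw] about the fixed x, y, z axes, in that order (R = Rz(yaw) Ry(pitch) Rx(roll)).
In Python, from bench import sensors, viewer, order gives the robot as it stands.
- The arm moves only by the tool send_rows, never from a script. Its argument "targets" is a list of rows, each a list of 7 numbers: the shift along the tool's x, y, z in cm, then the turn, a rotation vector about the tool's x, y, z in rad, then the finger opening in cm, from 0 to 8.76. A call has 1 to 10 rows; each row is the pose to reach, as a shift and turn from the pose commanded when the call began, along the tool's axes at that moment; what a row does not reach only later rows make up. A row lasts 1/8 s, in which the tool goes at most 62.5 mm and 10.7 degrees, less where a joint would pass 70% of its speed; a pose out of reach is approached as far as the arm can. A call with a gripper value outside its range is refused whole. The fingers move at their own pace and stop on an object; "squeeze" is the grip in N (left out, the last holds). Time passes only in rows, so rows that repeat a pose let the fingers close. It gives the time, the measured TCP pose, the force, the opening and the grip force at its end, in the units of the state.
- sensors.observe(): the state, without advancing time (a new reading comes with each control period).
- viewer.get_image(name): name is "side" or "top" or "wrist"; returns a dict with "color" (420x560x3 uint8, red, green, blue), "depth" (420x560 float32, mm along the optical axis (not along the pixel's ray), 0 where there is no reading), "mtx" (3x3 intrinsics, pixels), "origin" and "rotation" of the camera in the world; the wrist camera has in their place "T_tool_cam" (4x4, takes a point from camera to tool coordinates, whose origin is the TCP and whose axes are the flange's). Camera axes: x right, y up, looking along -z (the intrinsics and any distortion apply to the point x, -y, -z); pixel columns grow to the right and rows downward; lengths in mm; the calibration is good to about 2 mm. A picture is of the moment at which its call begins: read the wrist's pose just before it.
- order.hand_in(): hands the job in; it is judged then, once.
The state is a dict: "time_s": time; "q": joint angles; "joint_velocities": joint speeds; "joint_torque": joint torques, N m; "eef_pos": TCP position; "tcp_rot": TCP orientation; "force": force on the tool from outside, world axes, zero at the start; "ft_torque": the same for the moment, N m; "grip_width": finger opening in mm; "gripper_force": force on a finger pad.
Only numpy, scipy, OpenCV 4.12 (cv2) and the standard library are available. Lean on these libraries where they do the work, as an engineer would, in place of code of your own. Each camera call takes 0.05 s, during which the arm holds its last target. There are 200 camera calls.

### The job

Fit the drum on the tube rotator: put the blue back plate on the inclined drive spindle first and then the white front plate on top of it, each hub-up and turned so that the flat of its bore meets the flat of the spindle, and each slid fully home: the blue one flat on the spindle's flange, the white one flat on the blue one's hub. Let go of both and leave everything else on the bench where it stands.

Things in the scene. Friction and masses are not known exactly. Their poses are not given: they have to be found in the camera images.
- back_plate: Blue back plate, 150 mm across, 8 mm thick, ten blind pockets, ~0.2 kg; starts hub-up on the bench. Octagonal hub 48 mm across flats, top at 45 mm. D bore through all: 30.4 mm diameter, flat 10.2 mm from the axis. Origin: centre of underside; z along the bore, out of the hub; x from axis to the bore's flat, out through a hub face. Orange stripe on plate and hub top: flat's side (+x).
- front_plate: White front plate, 150 mm across, 8 mm thick, ten through holes, ~0.2 kg; starts hub-up on the bench. Octagonal hub 48 mm across flats, top at 45 mm. D bore through all: 30.4 mm diameter, flat 10.2 mm from the axis. Origin: centre of underside; z along the bore, out of the hub; x from axis to the bore's flat, out through a hub face. Orange stripe on plate and hub top: flat's side (+x).
- rotator: Tube rotator, fixed: white base 200 x 150 x 55 mm, blue control panel at its front (-x). On top, between two cheeks (to 120 mm high), a motor head leaning 30 degrees from vertical towards the front carries the steel spindle; only spindle and flange rise above 160 mm. Origin: centre of the underside; x to its back, z up.
- spindle_seat (a point): Centre of the spindle flange's upper face (52 mm across, about 146 mm above the bench), where the back plate rests. z: along the spindle, away from the flange; x: from the axis square to the spindle's flat (orange mark on the flange). A fitted plate has the same axes; the front plate's origin ends 45 mm along z. A geared motor holds the spindle (0.4 N m to turn).
- spindle_tip (a point): Centre of the spindle's free end (orange dot towards the flat), 80 mm along z from spindle_seat, same axes. The spindle is D-shaped all the way up: 28 mm diameter, flat 9 mm from the axis; its last 9 mm taper to three quarters of the width.
- bottle: Bystander: clear bottle with a blue cap, 86 mm across, 180 mm tall, upright. Origin: centre of the underside.
- beaker: Bystander: glass beaker, 80 mm across, 110 mm tall, upright. Origin: centre of the underside.
- tip_box: Bystander: blue pipette-tip box with a clear lid, 85 (x) x 122 (y) x 62 mm. Origin: centre of the underside.
- timer: Bystander: white bench timer lying flat, 75 x 68 x 20 mm. Origin: centre of the underside.
There are look-alikes about, which are no part of the job. What is shaped like the front_plate but yellow is not meant. Of the things like the back_plate, leave any that is yellow; of the rest the smaller one is meant.

How it is judged:
By the outcome, as a careful person would: the job done as asked, in the order asked, and still so for the second after the job is handed in, with the robot touching nothing.
It also fails if it takes over 67 s, if anything falls off the work surface, if the arm or the gripper's body presses on something with over 40 N, if the wrist force passes 120 N, or if a joint passes its speed limit or range.

## Working session

There is one attempt and no reset: what is moved stays moved. The work goes in short steps, Python scripts to look and compute and a tool call to move; the robot and the scene stay as the last step left them, time stands still between calls to the robot, and variables do not carry over. Pictures are saved under pics/ and viewed, at most 10 in all, crops included, and the job is handed in when it is done.

Besides the shell and the picture viewer there is one more tool, called as name(argument=value, ...) on one line, values as JSON. send_rows: Moves the arm, as the interface text tells. Its arguments: {"type":"object","properties":{"targets":{"type":"array","items":{"type":"array","items":{"type":"number"}}},"squeeze":{"type":"number"}},"required":["targets"]}

```bash
mkdir -p pics; ls; cat > h.py <<'E'
import numpy as np, cv2, pickle
from scipy.spatial.transform import Rotation as R
def grab(name):
    from bench import sensors, viewer
    s=sensors.observe(); im=viewer.get_image(name)
    if 'T_tool_cam' in im:
        T=np.eye(4);T[:3,:3]=R.from_euler('xyz',s['tcp_rot']).as_matrix();T[:3,3]=s['eef_pos'];T=T@im['T_tool_cam']
        im['origin']=T[:3,3];im['rotation']=T[:3,:3]
    im['s']=s; im['origin']=np.array(im['origin']).ravel(); im['rotation']=np.array(im['rotation']); return im
def save(im,fn,crop=None,k=1):
    c=im['color'][:,:,::-1]
    if crop: u0,v0,u1,v1=crop; c=c[v0:v1,u0:u1]
    cv2.imwrite('pics/'+fn,cv2.resize(c,None,fx=k,fy=k,interpolation=cv2.INTER_CUBIC))
def cloud(im):
    d=im['depth'].astype(float);K=np.array(im['mtx']);v,u=np.indices(d.shape)
    x=(u-K[0,2])/K[0,0]*d;y=(v-K[1,2])/K[1,1]*d
    P=np.stack([x,-y,-d],-1)@im['rotation'].T+im['origin']; P[d==0]=np.nan; return P
def ray(im,u,v,z):
    K=np.array(im['mtx']);r=im['rotation']@np.array([(u-K[0,2])/K[0,0],-(v-K[1,2])/K[1,1],-1]); o=im['origin']
    return o+r*(z-o[2])/r[2]
def proj(im,p):
    K=np.array(im['mtx']);c=im['rotation'].T@(np.array(p)-im['origin']);return np.array([K[0,2]+K[0,0]*c[0]/-c[2],K[1,2]+K[1,1]*-c[1]/-c[2]])
E
python3 - <<'E'
from h import *
a=grab('top');b=grab('side')
pickle.dump((a,b),open('ab.pkl','wb'))
for i in(a,b):print(i['mtx'],i['origin'],i['rotation'],{k:v for k,v in i.items() if k not in('color','depth','mtx','origin','rotation','s')})
print(a['s'])
save(a,'top.png',k=1.42);save(b,'side.png',k=1.42)
E
```

```text
pics
[[509.68439737   0.         287.96256284]
 [  0.         509.68439737 209.30344588]
 [  0.           0.           1.        ]] [ 369.11649644  -89.6380932  1633.57385382] [ 0.08935501  0.00261798 -1.57878628] {}
[[426.7428824    0.         281.94890126]
 [  0.         426.7428824  212.44076059]
 [  0.           0.           1.        ]] [ 260.35302575  808.81028599 1146.48616324] [ 0.7479092   0.00366963 -2.86727227] {}
{'time_s': 0.0, 'q': array([-9.04882780e-01,  3.59427542e-01,  1.10236482e-02, -3.53356673e-04,
       -1.22410439e+00, -2.88107313e-01]), 'joint_velocities': array([-0.00042297,  0.00109873, -0.00043351,  0.00065871, -0.00116223,
       -0.00012297]), 'joint_torque': array([ 1.71690886e-04, -5.82726896e+01,  2.93071944e+01,  6.99730530e+00,
        7.13380767e-03, -1.41948622e-04]), 'eef_pos': array([ 248.78202496, -626.93221717,  225.58050206]), 'tcp_rot': array([ 3.13985686e+00, -1.68001390e-04, -2.76390663e+00]), 'force': array([ 0.39888125, -0.13704492, -0.39050491]), 'ft_torque': array([ 0.02171669, -0.00864652,  0.01347327]), 'gripper_force': 0.0, 'grip_width': 87.37933291162747}
```

View pics/top.png

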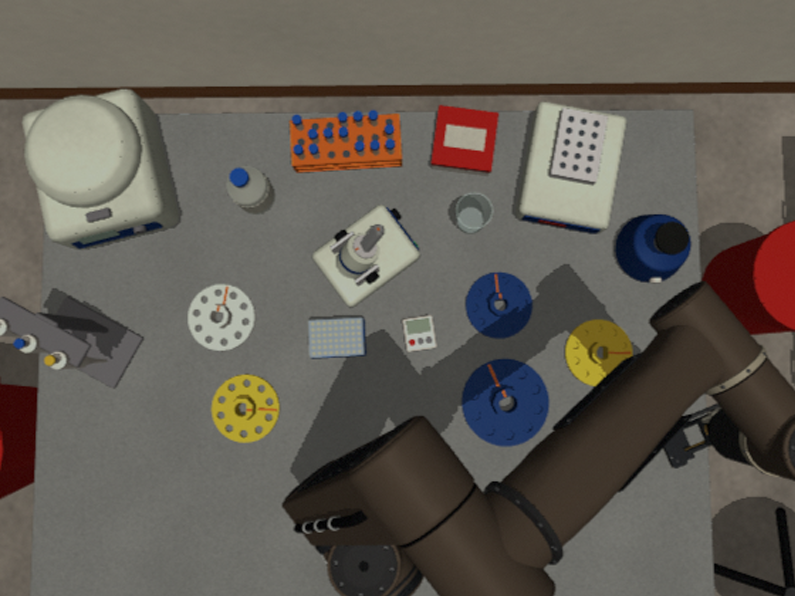

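View pics/side.png

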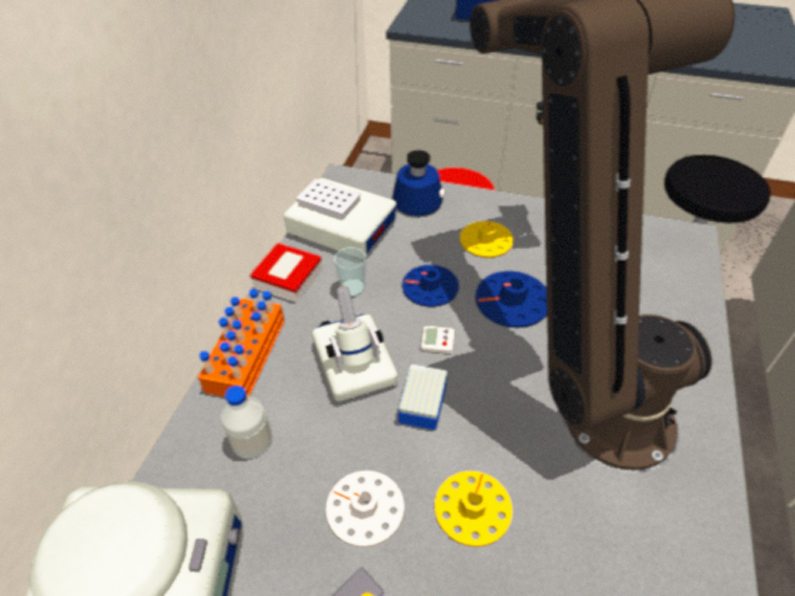

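The top view shows the small blue plate at (499,303), white plate at (221,316) and the rotator at (367,255), with its spindle leaning up-right. The side view agrees, and shows the larger blue plate and the yellow ones as look-alikes.

```bash
sed -i "s/im\['rotation'\]=np.array(im\['rotation'\]); return im/r=np.array(im['rotation']); im['rotation']=r if r.ndim==2 and r.shape==(3,3) else R.from_euler('xyz',r.ravel()).as_matrix(); return im/" h.py
python3 - <<'E'
from h import *
a,b=pickle.load(open('ab.pkl','rb'))
for i in(a,b): i['rotation']=R.from_euler('xyz',i['rotation'].ravel()).as_matrix() if i['rotation'].ndim==1 else i['rotation']
pickle.dump((a,b),open('ab.pkl','wb'))
for n,im in(('top',a),('side',b)):
    P=cloud(im);hsv=cv2.cvtColor(im['color'],cv2.COLOR_RGB2HSV)
    t=[(499,303),(221,316),(367,255)] if n=='top' else [(430,285),(365,505),(350,340)]
    org=(hsv[...,0]<14)&(hsv[...,1]>130)&(hsv[...,2]>100)
    for k,(u,v) in enumerate(t):
        c=P[int(v/1.42),int(u/1.42)]
        near=np.hypot(P[...,0]-c[0],P[...,1]-c[1])<(95 if k<2 else 150)
        if k<2:
            m=near&(P[...,2]>4)&(P[...,2]<14)
            q=P[m][:,:2]; (cx,cy),r=cv2.minEnclosingCircle(q.astype(np.float32))
            hub=P[near&(P[...,2]>38)&(P[...,2]<52)]
            o=P[near&org]
            d=o[:,:2].mean(0)-[cx,cy]
            print(n,k,'centre',cx,cy,r,'hub',np.nanmean(hub,0),len(hub),'orange',len(o),np.degrees(np.arctan2(d[1],d[0])))
            print('  z plate',np.median(P[m][:,2]))
            np.save(f'o{n}{k}.npy',o)
        else:
            s=P[near&(P[...,2]>163)]; 
            print(n,'spindle n',len(s))
            for z in range(160,235,8):
                w=s[(abs(s[:,2]-z)<4)]
                if len(w):print(z,w.mean(0).round(1),len(w),np.ptp(w[:,:2],axis=0).round(0))
            o=P[near&org];print('orange',np.round(o,0)[:12])
            m=near&(P[...,2]>45)&(P[...,2]<62); q=P[m][:,:2].astype(np.float32);print(cv2.minAreaRect(q))
save(a,'rot.png',(210,130,310,225),5);
E
```

```text
top 0 centre 501.8884582519531 -289.0883483886719 94.41913604736328 hub [ 496.78117428 -286.67836049   44.63259754] 129 orange 18 7.083790954888353
  z plate 7.815685220771911
top 1 centre 478.7331848144531 342.2171936035156 94.64907836914062 hub [473.80830412 337.70958264  45.04530459] 132 orange 10 -17.17021490832553
  z plate 8.093915874043432
top spindle n 166
160 [613.8  11.3 163.4] 2 [6. 6.]
168 [609.2   0.9 168.1] 15 [20. 17.]
176 [613.7  -3.1 176.1] 22 [23. 26.]
184 [617.3  -6.2 183.6] 17 [20. 26.]
192 [617.5 -10.9 192.2] 14 [22. 20.]
200 [621.  -13.7 200.1] 19 [20. 23.]
208 [626.9 -20.  207.9] 28 [29. 26.]
216 [631.6 -24.7 215.7] 43 [25. 23.]
224 [629.8 -24.6 221.8] 6 [20.  8.]
orange [[633. -26. 218.]
 [603.  21. 157.]]
((579.6961669921875, 4.12286376953125), (198.96421813964844, 250.6960906982422), 35.58501052856445)
side 0 centre 489.3279724121094 -270.8132629394531 94.61466217041016 hub [ 494.94505264 -287.23974453   43.17882924] 92 orange 5 -14.10655380034827
  z plate 7.760066652214846
side 1 centre 472.98297119140625 325.6051940917969 92.80894470214844 hub [471.89353537 337.2234401   43.73308302] 197 orange 8 0.600006234965734
  z plate 7.411795890549456
side spindle n 189
160 [602.1  -5.5 163.3] 1 [0. 0.]
168 [6.124e+02 4.000e-01 1.680e+02] 27 [26. 22.]
176 [615.   -2.7 175.7] 24 [27. 15.]
184 [617.2  -7.1 184.1] 27 [28. 21.]
192 [621.2 -10.4 192.2] 27 [24. 21.]
200 [623.6 -14.1 199.9] 25 [27. 13.]
208 [625.4 -19.6 208.6] 31 [29. 29.]
216 [629.6 -23.8 215.3] 26 [22. 26.]
224 [623.2 -22.3 220.6] 1 [0. 0.]
orange []
((570.3119506835938, 17.2149658203125), (194.41021728515625, 277.80328369140625), 36.85841751098633)
```

View pics/rot.png

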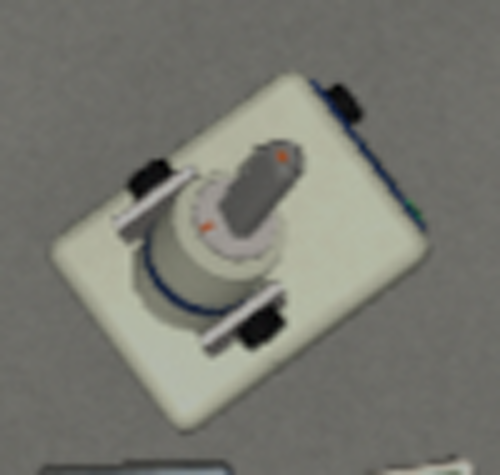

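The crop shows the rotator's blue front panel on the upper right and the spindle leaning that way. There is an orange mark on the flange at crop (207,226) and the tip dot at (283,156). I'll look closer with the wrist camera, starting above the blue plate.

```bash
cat >> h.py <<'E'
def shift(Rt,pt,s=None):
    "rows argument taking present tool pose to world pose (Rt,pt)"
    if s is None:
        from bench import sensors; s=sensors.observe()
    R0=R.from_euler('xyz',s['tcp_rot']); p=R0.inv().apply(np.array(pt)-s['eef_pos'])/10
    return np.r_[p,(R0.inv()*R.from_matrix(Rt)).as_rotvec()].round(3)
def down(yaw): return R.from_euler('xyz',[np.pi,0,yaw]).as_matrix()
E
python3 - <<'E'
from h import *
print(shift(down(np.radians(-173)),[490,-287,230]))
E
```

```text
[-3.4959e+01  2.2711e+01 -3.9800e-01  1.0000e-03 -0.0000e+00  2.5600e-01]
```

send_rows(targets=[[-5,3.25,0,0,0,0.05,8.7],[-10,6.5,0,0,0,0.1,8.7],[-15,9.75,0,0,0,0.15,8.7],[-20,13,0,0,0,0.2,8.7],[-25,16.25,0,0,0,0.25,8.7],[-30,19.5,0,0,0,0.256,8.7],[-35,22.7,-0.4,0,0,0.256,8.7],[-35,22.7,-0.4,0,0,0.256,8.7]])

```text
time_s: 1.1
eef_pos: [492.7, -284.3, 230.6]
tcp_rot: [3.141, 0.0, -3.015]
force: [-0.1, 0.2, -0.7]
grip_width: 86.8
gripper_force: 0.0
```

```bash
python3 - <<'E'
from h import *
w=grab('wrist');pickle.dump(w,open('w1.pkl','wb'));print(w['s']['eef_pos'],w['s']['tcp_rot'],w['s']['q'],w['T_tool_cam'])
save(w,'w1.png',k=1.42)
d=np.array([.3,-.4,.866]);d/=np.linalg.norm(d)
for az in range(-180,180,30):
    pass
y=np.radians(-173);x=np.array([np.cos(y),np.sin(y),0]);z=-d;x-=z*(x@z);x/=np.linalg.norm(x);Rt=np.c_[x,np.cross(z,x),z]
print(shift(Rt,[675,-84,345]))
E
```

```text
[ 492.65004828 -284.28394326  230.55874403] [ 3.14145760e+00  4.21040534e-04 -3.01509737e+00] [-1.79605432e-01  1.82073524e-01 -2.20908835e-01 -2.77954387e-04
 -1.16745321e+00 -1.26458654e+00] [[ 1.40295208e-03  9.69607143e-01  2.44663074e-01  6.50261440e+01]
 [ 9.99998599e-01 -1.13702445e-03 -1.22815054e-03  7.31485813e-03]
 [-9.12635644e-04  2.44664454e-01 -9.69607380e-01 -1.58208326e+02]
 [ 0.00000000e+00  0.00000000e+00  0.00000000e+00  1.00000000e+00]]
[-20.724  17.711 -11.47   -0.462   0.246  -0.055]
```

View pics/w1.png

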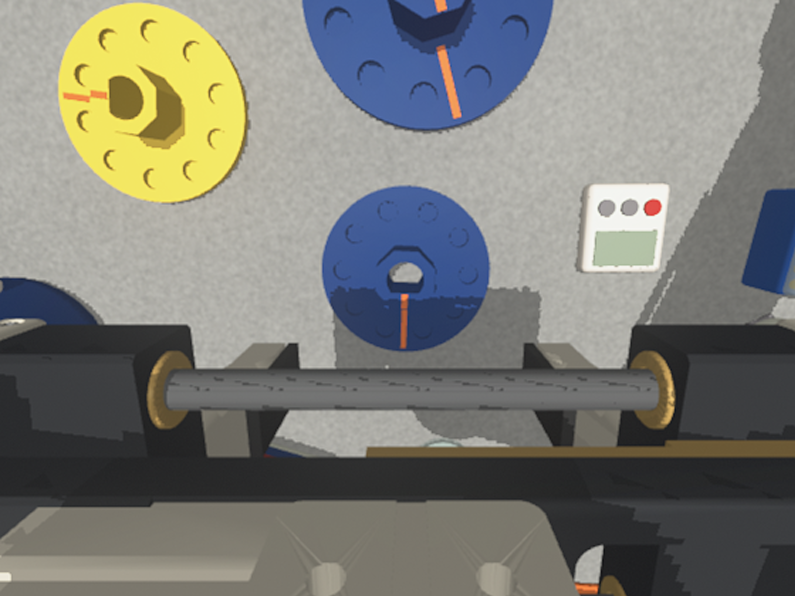

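The wrist view shows the small blue plate with its hub bore at (405,270) and its stripe running down to (403,348). Next I'll look along the spindle.

send_rows(targets=[[-4,3.5,-2.3,-0.092,0.05,-0.011,8.7],[-8,7,-4.6,-0.184,0.1,-0.022,8.7],[-12,10.5,-6.9,-0.276,0.15,-0.033,8.7],[-16,14,-9.2,-0.37,0.2,-0.044,8.7],[-20.7,17.7,-11.5,-0.462,0.246,-0.055,8.7],[-20.7,17.7,-11.5,-0.462,0.246,-0.055,8.7],[-20.7,17.7,-11.5,-0.462,0.246,-0.055,8.7]])

```text
time_s: 2.02
eef_pos: [674.4, -87.7, 344.0]
tcp_rot: [2.664, -0.226, -2.91]
force: [-0.5, -0.4, 0.0]
grip_width: 87.1
gripper_force: 0.0
```

```bash
python3 - <<'E'
from h import *
w=grab('wrist');pickle.dump(w,open('w2.pkl','wb'));print(w['s']['eef_pos'],w['s']['tcp_rot'],w['s']['q'],w['mtx'])
save(w,'w2.png',(100,70,500,370),2)
w=pickle.load(open('w1.pkl','rb'));P=cloud(w)
hsv=cv2.cvtColor(w['color'],cv2.COLOR_RGB2HSV);v,u=np.indices(hsv.shape[:2])
box=(u>215)&(u<355)&(v>120)&(v<252)
blue=box&(abs(hsv[...,0].astype(int)-112)<12)&(hsv[...,1]>120)
org=box&(hsv[...,0]<14)&(hsv[...,1]>130)
m=(blue|org)&(P[...,2]>5)&(P[...,2]<12)
c,ax,an=cv2.fitEllipse(np.argwhere(m)[:,::-1][cv2.convexHull(np.argwhere(m)[:,::-1].astype(np.int32),returnPoints=False).ravel()].astype(np.float32))
print('ellipse',c,ax,ray(w,c[0],c[1],8))
q=P[m];print(cv2.minEnclosingCircle(q[:,:2].astype(np.float32)))
o=P[org&(P[...,2]<12)][:,:2];cc=o.mean(0);_,_,V=np.linalg.svd(o-cc);print('stripe',cc,np.degrees(np.arctan2(*V[0][::-1])),len(o))
hb=P[box&(P[...,2]>42)&(P[...,2]<48)];print('hub',len(hb),hb.mean(0),hb.min(0),hb.max(0))
E
```

```text
[674.42127168 -87.71158864 344.03868731] [ 2.66446936 -0.22618024 -2.9098746 ] [-0.08145831  0.5903116   0.70230963 -0.42793409 -2.01051045 -1.4326791 ] [[304.34339113   0.         289.03719913]
 [  0.         304.34339113 212.90896938]
 [  0.           0.           1.        ]]
ellipse (285.25494384765625, 188.75186157226562) (115.53163146972656, 116.85702514648438) [ 492.83340465 -288.60432817    8.        ]
((496.5487976074219, -288.1648864746094), 74.39977264404297)
stripe [ 548.44244325 -283.24089105] 5.619747111981715 82
hub 968 [ 496.02843068 -287.66096721   44.98417769] [ 471.04199815 -312.07325486   42.32550951] [ 519.85120249 -263.44325115   47.15651339]
```

View pics/w2.png

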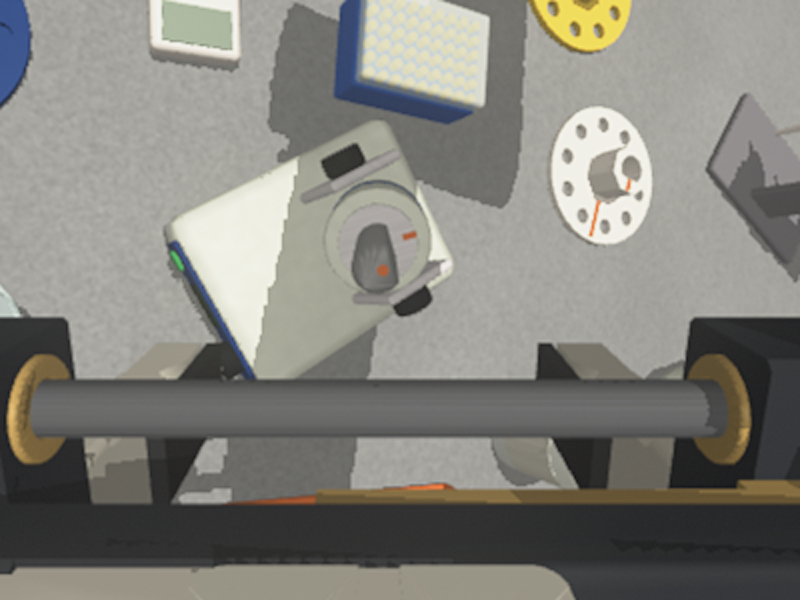

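The spindle is seen from above: flange mark at crop (409,236), tip dot at (383,271). The flat therefore faces roughly image-right. I'll fit it from the depth data.

```bash
cat > fit.py <<'E'
from h import *
from scipy.optimize import least_squares
w=pickle.load(open('w2.pkl','rb'));a,b=pickle.load(open('ab.pkl','rb'))
def sp(im):
    P=cloud(im).reshape(-1,3);C=im['color'].reshape(-1,3);k=(abs(P[:,0]-617)<60)&(abs(P[:,1]+5)<60)&(P[:,2]>125)
    return P[k],C[k]
P,C=sp(w)
hsv=cv2.cvtColor(C[None],cv2.COLOR_RGB2HSV)[0].astype(int);org=((hsv[:,0]<14)&(hsv[:,1]>110))
print('orange',P[org].round(1).tolist())
def sdf(x,y):  # D cross-section
    r=np.hypot(x,y); return np.maximum(r-14,x-9)
def frame(t,az,phi):
    return R.from_euler('zyz',[az,t,phi]).as_matrix()
def res(v,full=False):
    M=frame(np.radians(30),v[2],v[3]);S=np.array([v[0],v[1],v[4]])
    L=(P-S)@M
    side=(L[:,2]>8)&(L[:,2]<70)&(np.hypot(L[:,0],L[:,1])<22)
    return L,side
def cost(v):
    L,_=res(v); x,y,z=L.T
    r=np.hypot(x,y)
    sc=np.where(z>71,1-.25*(z-71)/9,1)
    ds=np.maximum(r-14*sc,x-9*sc)
    d=np.maximum(ds,z-80)          # spindle
    f=np.maximum(r-26,z)           # flange
    e=np.minimum(np.abs(d),np.abs(f)); e=np.where(np.abs(d)<np.abs(f),d,f)
    e=np.where((z>-3)&(r<30),e,0)
    return e
best=[]
for ph in range(0,360,30):
    o=least_squares(cost,[606,8,np.radians(-53),np.radians(ph),146],loss='soft_l1',f_scale=1.5,x_scale=[1,1,.05,.1,1])
    best.append((o.cost,ph,o.x))
best.sort(key=lambda t:t[0])
for c,ph,x in best[:5]:print(round(c,1),ph,x[:2],np.degrees(x[2:4])%360,x[4])
v=best[0][2];M=frame(np.radians(30),v[2],v[3]);S=np.array([v[0],v[1],v[4]])
print('orange local',((P[org]-S)@M).round(1).tolist());print(M,S,'tip',S+80*M[:,2])
np.savez('seat.npz',M=M,S=S)
for p in(S,S+80*M[:,2],S+22*M[:,0]):print((proj(w,p)-[100,70])*2, proj(a,p),proj(b,p))
E
python3 fit.py
```

```text
orange [[600.9, 20.9, 157.7], [600.9, 21.9, 158.6], [600.7, 23.1, 158.9], [602.6, 17.6, 156.1], [602.4, 19.1, 156.0], [602.3, 20.2, 156.7], [602.3, 20.8, 158.2], [602.0, 22.5, 157.7], [601.8, 23.7, 158.2], [603.8, 18.2, 155.3], [603.6, 19.4, 155.8], [603.3, 21.0, 155.5], [603.4, 21.5, 157.2], [603.3, 22.4, 158.2], [605.1, 18.3, 155.4], [604.7, 20.2, 154.6], [631.6, -28.1, 216.4], [631.5, -27.5, 217.4], [631.5, -27.0, 218.7], [631.4, -26.0, 219.0], [631.3, -25.2, 219.7], [632.6, -28.1, 216.7], [632.4, -26.4, 217.7], [632.2, -25.0, 217.3], [632.1, -24.2, 218.1], [633.6, -27.8, 216.2], [633.4, -26.6, 216.1], [633.4, -26.0, 217.2], [633.4, -25.6, 218.6], [633.2, -24.4, 218.6], [634.7, -28.1, 217.2], [634.5, -26.9, 216.9], [634.4, -25.8, 217.0], [634.3, -25.2, 218.1], [634.3, -24.6, 219.1], [635.5, -26.3, 216.0], [635.5, -26.0, 217.7], [635.3, -24.5, 216.9]]
248.1 330 [610.07423528   4.51435102] [170.96876004 306.05080686] 146.35187127674064
282.8 120 [595.34461505  20.07501784] [ 74.25924059 188.80523444] 159.9808559403938
298.1 90 [599.64407705  21.47139937] [221.30817807 114.1181744 ] 
[... 661 characters left out ...]
 [0.3, 0.0, 80.5], [1.3, -0.4, 79.9], [2.3, -0.5, 80.6], [3.3, -0.6, 81.6], [4.3, -1.0, 81.0], [0.1, -0.7, 81.8], [1.0, -1.2, 81.0], [2.0, -1.5, 80.6], [3.0, -1.7, 81.2], [4.0, -1.9, 81.9], [0.7, -2.3, 80.3], [1.8, -2.3, 81.6], [2.7, -2.9, 80.3]]
[[-0.37642783 -0.878475    0.29425121]
 [ 0.78387641 -0.47129773 -0.40424773]
 [ 0.49380145  0.07848648  0.8660254 ]] [610.07423528   4.51435102 146.35187128] tip [633.61433185 -27.82546736 215.63390358]
[377.71703031 243.46204273] [256.7023416 173.1861224] [244.86622592 226.43836037]
[377.3955776  270.05138707] [266.5914935  160.89193715] [239.49702779 202.21414621]
[410.6285328  233.59124521] [250.58045337 175.44267094] [245.34208025 228.76235602]
```

```bash
python3 - <<'E'
from h import *
print(shift(down(np.radians(-174.5)),[496,-288,115]))
E
```

```text
[ 16.205 -26.22   17.2     0.459  -0.253   0.079]
```

send_rows(targets=[[2.7,-4.4,2,0.08,-0.04,0.013,8.7],[5.4,-8.8,4.5,0.16,-0.08,0.026,8.7],[8.1,-13.2,7.5,0.24,-0.13,0.04,8.7],[10.8,-17.6,10.5,0.32,-0.17,0.055,8.7],[13.5,-22,14,0.4,-0.21,0.07,8.7],[16.2,-26.2,17.2,0.459,-0.253,0.079,8.7],[16.2,-26.2,17.2,0.459,-0.253,0.079,8.7],[16.2,-26.2,17.2,0.459,-0.253,0.079,8.7]])

```text
time_s: 3.08
eef_pos: [496.5, -287.4, 116.9]
tcp_rot: [-3.14, 0.003, -3.045]
force: [1.2, -0.5, 0.0]
grip_width: 86.7
gripper_force: 0.0
```

```bash
python3 - <<'E'
from h import *
w=grab('wrist');P=cloud(w);hb=P[(abs(P[...,0]-496)<40)&(abs(P[...,1]+288)<40)&(P[...,2]>40)&(P[...,2]<50)]
print(w['s']['eef_pos'],w['s']['tcp_rot'],'hub',len(hb),hb.min(0),hb.max(0),hb.mean(0))
print(shift(down(np.radians(-174.5)),[496,-288,20]))
E
```

```text
[ 496.53268721 -287.42752643  116.94914384] [-3.14033183  0.00325276 -3.04511155] hub 2106 [ 471.0304105  -312.43940687   40.02292712] [ 520.6612762  -263.3617098    47.06458222] [ 496.01839471 -288.03652131   44.88923667]
[ 2.310e-01 -3.700e-02  9.727e+00 -1.000e-03  4.000e-03  1.000e-03]
```

send_rows(targets=[[0.05,0,4.5,0,0.003,0,8.7],[0.05,0,8,0,0.003,0,8.7],[0.05,0,9.5,0,0.003,0,8.7],[0.05,0,9.5,0,0.003,0,8.7],[0.05,0,9.5,0,0.003,0,4],[0.05,0,9.5,0,0.003,0,4],[0.05,0,9.5,0,0.003,0,4],[0.05,0,9.5,0,0.003,0,4],[0.05,0,9.5,0,0.003,0,4]], squeeze=40)

```text
time_s: 4.25
eef_pos: [497.1, -286.8, 20.7]
tcp_rot: [-3.141, -0.001, -3.044]
force: [0.6, -0.7, 3.2]
grip_width: 47.9
gripper_force: 40.0
```

```bash
cat > plan.py <<'E'
from h import *
import sys
z=np.load('seat.npz');M,S=z['M'],z['S'];RT=M@np.diag([-1,1,-1.])
def tcp(h,off=(1.1,0,20.7)): return S+h*M[:,2]-RT@np.array(off)
E
python3 - <<'E'
from plan import *
print(shift(RT,[600,-170,340]),tcp(105),tcp(0))
E
```

```text
[-11.335  10.614 -31.942  -0.555  -0.263  -1.895] [646.64754141 -45.43732457 255.75444613] [615.75116466  -2.99131294 164.82177873]
```

send_rows(targets=[[0,0,-3,0,0,0,4],[0,0,-8,0,0,0,4],[0,0,-13,-0.05,-0.025,-0.18,4],[-1,1,-18,-0.1,-0.047,-0.34,4],[-2.5,2.5,-23,-0.15,-0.07,-0.51,4],[-4,4,-27,-0.2,-0.095,-0.68,4],[-6,5.5,-30,-0.25,-0.118,-0.85,4],[-8,7,-31.9,-0.3,-0.142,-1.02,4],[-9.5,9,-31.9,-0.35,-0.165,-1.19,4],[-11.3,10.6,-31.9,-0.4,-0.19,-1.36,4]])

```text
time_s: 5.5
eef_pos: [599.8, -169.4, 339.1]
tcp_rot: [2.959, 0.37, -1.693]
force: [-0.2, -0.4, -1.8]
grip_width: 48.1
gripper_force: 40.0
```

```bash
python3 - <<'E'
from plan import *
print(shift(RT,[600,-170,340]))
E
```

```text
[ 0.019 -0.007 -0.108 -0.155 -0.07  -0.529]
```

send_rows(targets=[[0,0,0,-0.05,-0.023,-0.175,4],[0,0,0,-0.1,-0.046,-0.35,4],[0,0,0,-0.155,-0.07,-0.529,4],[0,0,0,-0.155,-0.07,-0.529,4],[0,0,0,-0.155,-0.07,-0.529,4]])

```text
time_s: 6.12
eef_pos: [599.7, -170.1, 338.8]
tcp_rot: [3.047, 0.514, -1.134]
force: [-0.1, -0.5, -2.0]
grip_width: 47.9
gripper_force: 40.0
```

```bash
python3 - <<'E'
from plan import *
w=grab('wrist');pickle.dump(w,open('w3.pkl','wb'))
T=np.array(w['T_tool_cam']);d=w['depth'].astype(float);K=np.array(w['mtx']);v,u=np.indices(d.shape)
Q=np.stack([(u-K[0,2])/K[0,0]*d,-(v-K[1,2])/K[1,1]*d,-d],-1)@T[:3,:3].T+T[:3,3]
k=(abs(Q[...,2]-(20.7-8))<4)&(np.hypot(Q[...,0],Q[...,1])<85)&(d>0)
print('plate top pts',k.sum(),Q[k].mean(0),Q[k].min(0),Q[k].max(0))
A=np.c_[Q[k][:,:2],np.ones(k.sum())];print('plane',np.linalg.lstsq(A,Q[k][:,2],rcond=None)[0])
h=(abs(Q[...,2]+24.3)<4)&(np.hypot(Q[...,0],Q[...,1])<30)&(d>0);print('hub',h.sum(),Q[h].min(0),Q[h].max(0),np.median(Q[h],0))
save(w,'w3.png')
print(w['s']['q'],w['s']['tcp_rot'],shift(RT,tcp(150)),shift(RT,tcp(105)))
E
```

```text
plate top pts 20395 [3.71422452e+01 2.66073446e-02 1.27829081e+01] [-44.06058687 -73.48432035   8.70627312] [76.40410975 73.97523483 16.69950666]
plane [ 1.72432097e-03 -4.93567606e-04  1.27188760e+01]
hub 4214 [-20.24372195 -28.27904298 -28.25508186] [ 26.01074244  27.68673145 -20.30023936] [  9.95514813  -0.13688649 -24.28484417]
[-0.19573744  0.51052746  0.53947027 -0.37689117 -1.97174627  0.57495358] [ 3.04727862  0.51381274 -1.13363971] [-3.9840e+00 -1.0631e+01  6.4070e+00 -2.0000e-03 -2.0000e-03 -9.0000e-03] [-3.9940e+00 -1.0623e+01  1.0907e+01 -2.0000e-03 -2.0000e-03 -9.0000e-03]
```

View pics/w3.png

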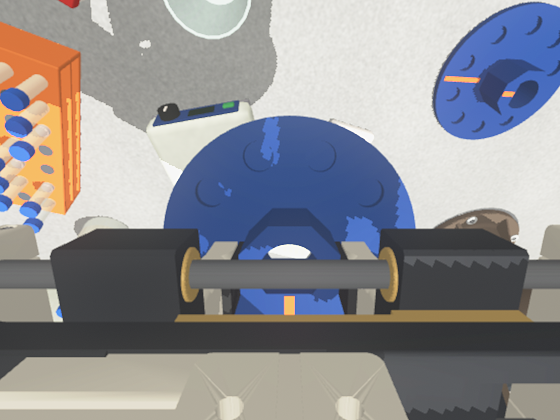

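The plate sits square in the grip, about 1.5 mm along tool x. I'll move over the tip.

send_rows(targets=[[-1,-2.6,2.2,0,0,-0.004,4],[-2,-5.3,4.4,0,0,-0.009,4],[-3,-8,6,0,0,-0.009,4],[-4,-10.6,7.5,0,0,-0.009,4],[-4,-10.6,8.9,0,0,-0.009,4],[-4,-10.6,8.9,0,0,-0.009,4],[-4,-10.6,8.9,0,0,-0.009,4]])

```text
time_s: 7.05
eef_pos: [652.1, -54.0, 273.7]
tcp_rot: [3.054, 0.514, -1.12]
force: [0.8, -0.4, -0.8]
grip_width: 47.9
gripper_force: 40.0
```

```bash
python3 - <<'E'
from plan import *
w=grab('wrist');pickle.dump(w,open('w4.pkl','wb'))
s=w['s'];off=(1.5,0,20.7)
print(s['eef_pos'],s['q']);print(shift(RT,tcp(85,off)),shift(RT,tcp(0,off)))
save(w,'w4.png',(160,100,420,320),3)
E
```

```text
[652.06836878 -53.95723585 273.73119439] [-0.04018193  0.54804761  0.47558109 -0.4150204  -1.81792586  0.47714544]
[-4.200e-02 -5.900e-02  4.079e+00 -2.000e-03 -2.000e-03  3.000e-03] [-6.2000e-02 -4.4000e-02  1.2579e+01 -2.0000e-03 -2.0000e-03  3.0000e-03]
```

View pics/w4.png

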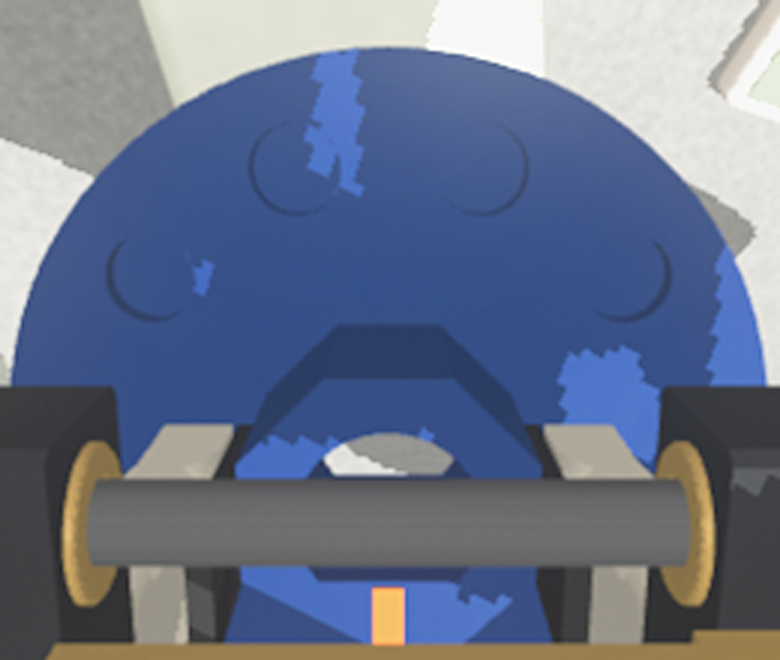

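The crop shows the plate square to the view and the stripe centred. The spindle is hidden below it, so I'll insert gently and watch the force.

send_rows(targets=[[-0.05,-0.05,2,0,0,0.003,4],[-0.05,-0.05,4,0,0,0.003,4],[-0.05,-0.05,4.6,0,0,0.003,4],[-0.05,-0.05,5,0,0,0.003,4],[-0.05,-0.05,5.3,0,0,0.003,4],[-0.05,-0.05,5.3,0,0,0.003,4]])

```text
time_s: 7.85
eef_pos: [636.9, -31.4, 227.6]
tcp_rot: [3.053, 0.515, -1.123]
force: [-0.6, -0.5, -2.1]
grip_width: 47.6
gripper_force: 40.0
```

```bash
cat > chk.py <<'E'
from plan import *
from bench import sensors
s=sensors.observe();T=R.from_euler('xyz',s['tcp_rot'])
print('F tool',T.inv().apply(s['force']).round(1),'M',T.inv().apply(s['ft_torque']).round(2),'h',round(float((s['eef_pos']-tcp(0,OFF))@M[:,2]),1),'err lat tool',shift(RT,tcp(0,OFF),s),s['time_s'])
E
sed -i '1a OFF=(1.5,0,20.7)' plan.py
python3 chk.py
```

```text
F tool [1.2 0.5 1.8] M [0.24 1.98 0.05] h 72.1 err lat tool [ 2.600e-02  3.100e-02  7.212e+00 -1.000e-03 -2.000e-03  0.000e+00] 7.85
```

send_rows(targets=[[0,0,0.8,0,0,0,4],[0,0,1.6,0,0,0,4],[0,0,2.4,0,0,0,4],[0,0,3.2,0,0,0,4],[0,0,3.2,0,0,0,4]])

```text
time_s: 8.48
eef_pos: [626.9, -18.1, 198.8]
tcp_rot: [3.051, 0.515, -1.123]
force: [0.7, -0.7, -4.4]
grip_width: 48.0
gripper_force: 40.0
```

```bash
python3 chk.py
```

```text
F tool [ 3.  -0.6  3.4] M [0.26 2.77 0.09] h 38.8 err lat tool [ 2.800e-02  3.000e-03  3.881e+00  0.000e+00 -1.000e-03 -0.000e+00] 8.475
```

send_rows(targets=[[0.04,0,0.8,0,0,0,4],[0.05,0,1.6,0,0,0,4],[0.05,0,2.4,0,0,0,4],[0.05,0,3.2,0,0,0,4],[0.05,0,3.5,0,0,0,4],[0.05,0,3.5,0,0,0,4]])

```text
time_s: 9.22
eef_pos: [617.2, -4.5, 168.9]
tcp_rot: [3.052, 0.515, -1.123]
force: [-0.3, 1.1, -1.1]
grip_width: 47.8
gripper_force: 40.0
```

```bash
python3 chk.py
```

```text
F tool [-0.4 -0.3  1.5] M [0.24 2.   0.06] h 4.6 err lat tool [-0.013  0.021  0.462 -0.    -0.001  0.   ] 9.225
```

send_rows(targets=[[0,0,0.2,0,0,0,4],[0,0,0.35,0,0,0,4],[0,0,0.45,0,0,0,4],[0,0,0.5,0,0,0,4],[0,0,0.5,0,0,0,4]])

```text
time_s: 9.85
eef_pos: [615.9, -2.7, 165.0]
tcp_rot: [3.052, 0.515, -1.122]
force: [0.2, -0.5, -1.0]
grip_width: 47.7
gripper_force: 40.0
```

```bash
python3 chk.py
```

```text
F tool [ 1.  -0.   0.6] M [ 0.08  1.85 -0.  ] h 0.1 err lat tool [-0.018  0.026  0.006 -0.001 -0.002  0.   ] 9.85
```

send_rows(targets=[[0,0,0.08,0,0,0,4],[0,0,0.16,0,0,0,4],[0,0,0.24,0,0,0,4],[0,0,0.24,0,0,0,4]])

```text
time_s: 10.35
eef_pos: [615.9, -2.7, 164.9]
tcp_rot: [3.055, 0.512, -1.121]
force: [1.5, -4.0, 11.4]
grip_width: 47.8
gripper_force: 40.0
```

```bash
python3 chk.py
```

```text
F tool [ -1.9   1.4 -12. ] M [-0.85  0.8   0.19] h 0.0 err lat tool [-0.021  0.027  0.    -0.002 -0.004  0.002] 10.35
```

send_rows(targets=[[0,0,0.1,0,0,0,8.7],[0,0,0,0,0,0,8.7],[0,0,0,0,0,0,8.7],[0,0,0,0,0,0,8.7],[0,0,-2,0,0,0,8.7],[0,0,-6,0,0,0,8.7],[0,0,-11,0,0,0,8.7],[0,0,-16,0,0,0,8.7],[0,0,-17,0,0,0,8.7],[0,0,-17,0,0,0,8.7]])

```text
time_s: 11.6
eef_pos: [665.1, -70.3, 309.8]
tcp_rot: [3.053, 0.515, -1.123]
force: [-0.5, 0.4, -0.6]
grip_width: 87.1
gripper_force: 0.0
```

```bash
cat > seatchk.py <<'E'
from plan import *
def seatchk(w,h0):
    L=(cloud(w)-S)@M; r=np.hypot(L[...,0],L[...,1])
    for n,lo,hi,r1,r2 in(('plate',h0+8,h0+8,35,73),('hub',h0+45,h0+45,17,23)):
        k=(abs(L[...,2]-lo)<6)&(r>r1)&(r<r2);q=L[k]
        if len(q)>50:print(n,len(q),q.min(0).round(1),q.max(0).round(1),'plane',np.linalg.lstsq(np.c_[q[:,:2],np.ones(len(q))],q[:,2],rcond=None)[0].round(4),'expect',lo)
    hsv=cv2.cvtColor(w['color'],cv2.COLOR_RGB2HSV);o=(hsv[...,0]<14)&(hsv[...,1]>130)&(r<76)&(r>12)&(abs(L[...,2]-h0-25)<35)
    if o.sum():print('orange',o.sum(),L[o].mean(0))
E
python3 - <<'E'
from seatchk import *
w=grab('wrist');seatchk(w,0);print(w['s']['eef_pos'],w['s']['q'])
t=grab('top');pickle.dump(t,open('t2.pkl','wb'));P=cloud(t)
hb=P[(abs(P[...,0]-472)<40)&(abs(P[...,1]-338)<40)&(P[...,2]>40)&(P[...,2]<50)];print('white hub',hb.min(0),hb.max(0),hb.mean(0))
print(shift(down(np.radians(-100)),[480,330,330]))
E
```

```text
plate 9774 [-72.6 -73.    2. ] [73.  72.6 10.9] plane [6.0000e-04 8.0000e-04 7.2851e+00] expect 8
hub 703 [-22.9 -23.   43.1] [22.7 22.7 47.6] plane [4.00000e-04 3.10000e-03 4.50956e+01] expect 45
orange 148 [45.23968607 -0.0471534  16.94136415]
[665.09261447 -70.28847058 309.83192006] [-0.0612794   0.56629882  0.58658685 -0.42103353 -1.91153463  0.45503608]
white hub [449.95637366 312.55953801  40.0321185 ] [497.26954277 363.83049856  49.6658292 ] [474.16771634 337.5014285   44.82879515]
[-39.314  -2.481  19.727   0.247   0.472   0.631]
```

```bash
python3 - <<'E'
from plan import *
print(shift(down(np.radians(-152)),[474,337,180]))
E
```

```text
[-32.678  -3.474  33.174   0.467   0.344   1.515]
```

send_rows(targets=[[-3.6,-0.4,2.5,0.05,0.035,0.16,8.7],[-7.2,-0.8,6,0.1,0.075,0.33,8.7],[-10.8,-1.2,10,0.15,0.11,0.5,8.7],[-14.4,-1.5,14,0.2,0.15,0.66,8.7],[-18,-1.9,18,0.26,0.19,0.83,8.7],[-21.6,-2.3,22,0.31,0.225,1.0,8.7],[-25.2,-2.7,26,0.36,0.265,1.17,8.7],[-29,-3.1,29.5,0.41,0.3,1.34,8.7],[-32.7,-3.5,33.2,0.467,0.344,1.515,8.7],[-32.7,-3.5,33.2,0.467,0.344,1.515,8.7]])

```text
time_s: 12.95
eef_pos: [472.4, 337.9, 178.9]
tcp_rot: [-3.137, -0.001, -2.655]
force: [0.9, -0.6, -0.6]
grip_width: 86.8
gripper_force: 0.0
```

```bash
python3 - <<'E'
from plan import *
w=grab('wrist');pickle.dump(w,open('w5.pkl','wb'));P=cloud(w);print(w['s']['eef_pos'],w['s']['tcp_rot'],w['s']['q'])
hsv=cv2.cvtColor(w['color'],cv2.COLOR_RGB2HSV)
near=np.hypot(P[...,0]-473,P[...,1]-337)<82
hb=P[(np.hypot(P[...,0]-473,P[...,1]-337)<35)&(P[...,2]>40)&(P[...,2]<50)];print('hub',len(hb),hb.min(0),hb.max(0),hb.mean(0))
o=P[near&(hsv[...,0]<14)&(hsv[...,1]>130)&(P[...,2]<14)][:,:2]
cc=o.mean(0);V=np.linalg.svd(o-cc)[2];print('stripe',len(o),cc,np.degrees(np.arctan2(V[0][1],V[0][0])))
q=P[near&(P[...,2]>5)&(P[...,2]<11)&(hsv[...,1]<60)][:,:2].astype(np.float32);print(cv2.minEnclosingCircle(q))
save(w,'w5.png')
E
```

```text
[472.4348159  337.89465071 178.85077569] [-3.13687607e+00 -1.15584252e-03 -2.65490075e+00] [ 0.95992874  0.24200462 -0.26889951  0.00420141 -1.06307444 -2.04607896]
hub 1339 [448.13868919 312.84920717  40.07325341] [498.39176584 363.03758488  47.15765363] [473.53480476 337.46015263  44.94673701]
stripe 103 [525.5132068  328.25622262] -10.341715182287325
((473.6876220703125, 338.0635070800781), 75.26243591308594)
```

View pics/w5.png

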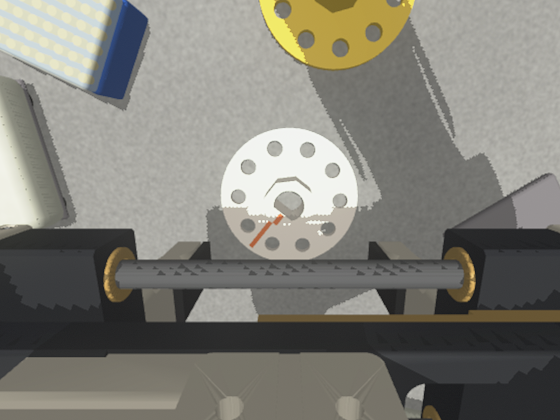

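The wrist view shows the white plate centred at (289,195) with its stripe running down-left to (252,247). The depth data give a stripe angle of -10.3°.

```bash
python3 - <<'E'
from plan import *
print(shift(down(np.radians(-145.3)),[473.4,337.8,17]))
E
```

```text
[-7.9000e-02 -1.2400e-01  1.6086e+01 -7.0000e-03 -3.0000e-03 -1.2800e-01]
```

send_rows(targets=[[-0.08,-0.12,5,-0.005,-0.003,-0.07,8.7],[-0.08,-0.12,9,-0.005,-0.003,-0.128,8.7],[-0.08,-0.12,9,-0.005,-0.003,-0.128,8.7],[-0.08,-0.12,9,-0.005,-0.003,-0.128,8.7]])

```text
time_s: 13.5
eef_pos: [476.9, 336.2, 91.6]
tcp_rot: [3.14, 0.005, -2.526]
force: [-0.2, -0.2, 1.1]
grip_width: 87.1
gripper_force: 0.0
```

```bash
python3 - <<'E'
from plan import *
print(shift(down(np.radians(-145.3)),[473.4,337.8,17]))
E
```

```text
[2.340e-01 3.190e-01 7.464e+00 2.000e-03 5.000e-03 1.000e-02]
```

send_rows(targets=[[0.23,0.32,3,0,0.003,0.01,8.7],[0.23,0.32,6,0,0.003,0.01,8.7],[0.23,0.32,7.3,0,0.003,0.01,8.7],[0.23,0.32,7.3,0,0.003,0.01,8.7],[0.23,0.32,7.3,0,0.003,0.01,4],[0.23,0.32,7.3,0,0.003,0.01,4],[0.23,0.32,7.3,0,0.003,0.01,4],[0.23,0.32,7.3,0,0.003,0.01,4],[0.23,0.32,7.3,0,0.003,0.01,4]])

```text
time_s: 14.62
eef_pos: [473.1, 337.5, 17.8]
tcp_rot: [3.139, 0.002, -2.535]
force: [-1.0, 0.5, 1.9]
grip_width: 47.3
gripper_force: 40.0
```

```bash
cat > plan2.py <<'E'
import plan
from plan import *
RT=plan.RT=M@R.from_euler('z',-135,degrees=True).as_matrix()@np.diag([1,-1,-1.])
OFF=plan.OFF=(0,0,18)
E
python3 - <<'E'
from plan2 import *
from bench import sensors
s=sensors.observe();print('plate centre in tool',R.from_euler('xyz',s['tcp_rot']).inv().apply(np.array([473.4,337.8,0])-s['eef_pos']))
print(shift(down(np.radians(-145.3)),[530,230,370]),'final',shift(RT,[600,130,380]),tcp(150,OFF))
E
```

```text
plate centre in tool [-3.81103582e-01  7.52236908e-03  1.77682234e+01]
[ 1.3920e+00 -1.2000e+01 -3.5253e+01  2.0000e-03  2.0000e-03  1.0000e-03] final [  1.338 -24.204 -36.28   -0.301  -0.569  -2.16 ] [659.50843809 -63.39926758 291.84413911]
```

send_rows(targets=[[0,0,-3,0,0,0,4],[0,0,-8,0,0,0,4],[0,0,-13,-0.02,-0.045,-0.17,4],[0,-1.5,-18,-0.045,-0.09,-0.33,4],[0.3,-4,-23,-0.07,-0.135,-0.5,4],[0.5,-7,-28,-0.095,-0.18,-0.67,4],[0.7,-10,-32,-0.12,-0.22,-0.84,4],[0.9,-14,-35,-0.14,-0.265,-1.0,4],[1.1,-18,-36.3,-0.165,-0.31,-1.17,4],[1.3,-21,-36.3,-0.19,-0.355,-1.34,4]])

```text
time_s: 15.88
eef_pos: [582.7, 155.0, 381.3]
tcp_rot: [-3.064, 0.37, -1.158]
force: [-0.0, -0.5, -2.9]
grip_width: 48.0
gripper_force: 40.0
```

```bash
python3 - <<'E'
from plan2 import *
print(shift(RT,[600,130,380]))
E
```

```text
[ 2.833 -0.65  -0.909 -0.116 -0.211 -0.814]
```

send_rows(targets=[[0.6,-0.1,-0.2,-0.025,-0.045,-0.17,4],[1.2,-0.3,-0.4,-0.05,-0.09,-0.34,4],[1.8,-0.4,-0.6,-0.073,-0.132,-0.51,4],[2.4,-0.5,-0.8,-0.097,-0.176,-0.68,4],[2.8,-0.65,-0.9,-0.116,-0.211,-0.814,4],[2.8,-0.65,-0.9,-0.116,-0.211,-0.814,4],[2.8,-0.65,-0.9,-0.116,-0.211,-0.814,4]])

```text
time_s: 16.75
eef_pos: [599.0, 131.7, 378.5]
tcp_rot: [-2.82, 0.419, -0.254]
force: [0.0, -0.8, -2.2]
grip_width: 47.5
gripper_force: 40.0
```

```bash
cat > off.py <<'E'
from plan2 import *
w=grab('wrist');T=np.array(w['T_tool_cam']);d=w['depth'].astype(float);K=np.array(w['mtx']);v,u=np.indices(d.shape)
Q=np.stack([(u-K[0,2])/K[0,0]*d,-(v-K[1,2])/K[1,1]*d,-d],-1)@T[:3,:3].T+T[:3,3]
k=(abs(Q[...,2]-10)<4)&(np.hypot(Q[...,0],Q[...,1])<85)&(d>0)
A=np.c_[Q[k][:,:2],np.ones(k.sum())];print('plate',Q[k].min(0),Q[k].max(0),'plane',np.linalg.lstsq(A,Q[k][:,2],rcond=None)[0])
o=cv2.minEnclosingCircle(Q[k][:,:2].astype(np.float32));print(o)
print(w['s']['eef_pos'],w['s']['q'],shift(RT,tcp(150,OFF)),shift(RT,tcp(105,OFF)))
E
python3 off.py
```

```text
plate [-41.71692015 -73.58636211   6.04567968] [74.85438826 73.14114881 13.99303433] plane [-1.20151424e-03  2.34875020e-03  9.71363897e+00]
((15.177776336669922, -0.22260665893554688), 73.3640365600586)
[598.97032257 131.74186862 378.47565688] [ 0.21076815  0.37556967  0.45802729 -0.49400203 -1.84845509  0.94601964] [ 1.3381e+01  1.7614e+01 -2.1080e+00  1.0000e-03 -1.0000e-03 -9.0000e-03] [ 1.3377e+01  1.7610e+01  2.3920e+00  1.0000e-03 -1.0000e-03 -9.0000e-03]
```

send_rows(targets=[[2.7,3.5,-0.4,0,0,-0.009,4],[5.4,7,-0.4,0,0,-0.009,4],[8,10.5,-0.4,0,0,-0.009,4],[10.7,14,0,0,0,-0.009,4],[13.4,17.6,0.4,0,0,-0.009,4],[13.4,17.6,0.4,0,0,-0.009,4],[13.4,17.6,0.4,0,0,-0.009,4]])

```text
time_s: 17.68
eef_pos: [653.0, -52.9, 270.4]
tcp_rot: [-2.815, 0.415, -0.243]
force: [0.6, 0.7, -1.9]
grip_width: 47.3
gripper_force: 40.0
```

```bash
sed -i 's/^from plan import/from plan2 import/' chk.py; python3 chk.py
```

```text
F tool [ 1.1 -0.3  1.8] M [-1.23  1.55  0.02] h 125.3 err lat tool [-7.400e-02  6.100e-02  1.253e+01  1.000e-03 -1.000e-03  2.000e-03] 17.675
```

send_rows(targets=[[-0.07,0.06,2,0,0,0.002,4],[-0.07,0.06,4,0,0,0.002,4],[-0.07,0.06,4.6,0,0,0.002,4],[-0.07,0.06,5,0,0,0.002,4],[-0.07,0.06,5.3,0,0,0.002,4],[-0.07,0.06,5.3,0,0,0.002,4]])

```text
time_s: 18.42
eef_pos: [636.7, -32.2, 224.2]
tcp_rot: [-2.816, 0.416, -0.244]
force: [0.5, -0.2, -2.0]
grip_width: 47.6
gripper_force: 40.0
```

```bash
python3 chk.py
```

```text
F tool [1.3 0.5 1.5] M [-1.32  1.61  0.05] h 72.1 err lat tool [-2.200e-02 -3.200e-02  7.211e+00  1.000e-03 -0.000e+00  0.000e+00] 18.425
```

send_rows(targets=[[-0.02,-0.03,0.7,0,0,0,4],[-0.02,-0.03,1.4,0,0,0,4],[-0.02,-0.03,2,0,0,0,4],[-0.02,-0.03,2.4,0,0,0,4],[-0.02,-0.03,2.6,0,0,0,4],[-0.02,-0.03,2.6,0,0,0,4]])

```text
time_s: 19.18
eef_pos: [628.8, -21.3, 201.6]
tcp_rot: [-2.816, 0.417, -0.244]
force: [1.5, -0.2, -1.8]
grip_width: 47.9
gripper_force: 40.0
```

```bash
python3 chk.py
```

```text
F tool [2.1 0.2 1. ] M [-1.36  1.57  0.09] h 45.8 err lat tool [ 5.000e-03 -1.200e-02  4.577e+00  1.000e-03  0.000e+00  0.000e+00] 19.175
```

send_rows(targets=[[0,0,0.08,0,0,0,4],[0,0,0.16,0,0,0,4],[0,0,0.24,0,0,0,4],[0,0,0.32,0,0,0,4],[0,0,0.32,0,0,0,4]])

```text
time_s: 19.8
eef_pos: [628.6, -20.9, 200.7]
tcp_rot: [-2.816, 0.413, -0.244]
force: [1.6, -3.3, 7.9]
grip_width: 48.1
gripper_force: 40.0
```

```bash
python3 chk.py
```

```text
F tool [-1.1  0.  -8.7] M [-1.11  0.77  0.12] h 44.8 err lat tool [-2.200e-02 -1.100e-02  4.476e+00  1.000e-03 -3.000e-03  1.000e-03] 19.8
```

Contact came at h ≈ 45 with 9 N, so the white plate is home. I'll release, retract and check.

send_rows(targets=[[0,0,0,0,0,0,8.7],[0,0,-0.1,0,0,0,8.7],[0,0,-0.1,0,0,0,8.7],[0,0,-0.1,0,0,0,8.7],[0,0,-2,0,0,0,8.7],[0,0,-6,0,0,0,8.7],[0,0,-11,0,0,0,8.7],[0,0,-16,0,0,0,8.7],[0,0,-16,0,0,0,8.7],[0,0,-16,0,0,0,8.7]])

```text
time_s: 21.05
eef_pos: [674.9, -84.4, 336.8]
tcp_rot: [-2.815, 0.417, -0.244]
force: [-0.7, 1.1, -1.0]
grip_width: 86.9
gripper_force: 0.0
```

```bash
python3 - <<'E'
from seatchk import *
w=grab('wrist');seatchk(w,45);b=grab('side');seatchk(b,45);seatchk(b,0)
save(w,'w6.png');save(b,'s6.png',(150,80,450,305),2.6)
c=cv2.imread('pics/w6.png');d=cv2.resize(cv2.imread('pics/s6.png'),(560,420));cv2.imwrite('pics/f.png',cv2.resize(np.vstack([c,d]),(400,600)))
E
```

```text
plate 8966 [-72.7 -72.8  47. ] [72.8 72.9 55.6] plane [4.00000e-04 1.00000e-04 5.29481e+01] expect 53
hub 773 [-22.4 -22.6  87.8] [22.7 22.8 92.6] plane [2.50000e-03 1.80000e-03 9.00427e+01] expect 90
orange 160 [4.23380255e+01 1.03693594e-02 6.40365808e+01]
plate 364 [-64.3 -72.8  47.2] [72.6 71.7 55.2] plane [-2.80000e-03  2.20000e-03  5.20744e+01] expect 53
orange 2 [52.59038857  1.87989123 52.95655273]
plate 368 [-48.8 -70.8   2.1] [72.  71.9 10.5] plane [-1.4000e-03  4.5000e-03  7.1122e+00] expect 8
orange 7 [50.96041017  2.63950762 20.83275493]
```

View pics/f.png

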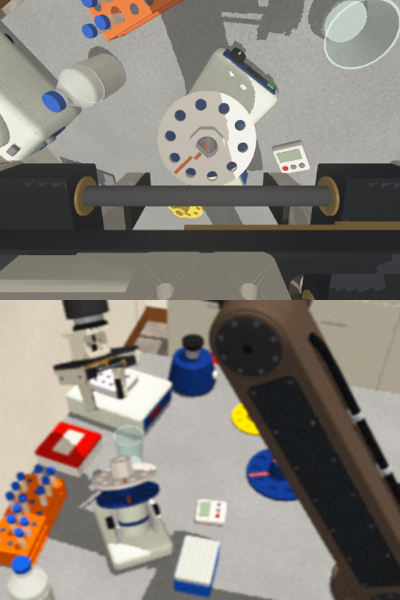

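The last picture shows both plates stacked square on the spindle: white at (207,140) in the wrist half, blue below it in the side half. The bystanders are untouched and the gripper is clear.

```bash
python3 -c "
from bench import order
print(order.hand_in())"
```

```text
the job is handed in; nothing more can be done
None
```

The blue back plate and then the white front plate are on the spindle with flats aligned, each fully home by the depth check (white plate top at 52.9 mm, 53 expected). Both are released and the job was handed in at about 21 s; no verdict was returned.

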